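# Screw the press down on a glued painting panel

### The arm

A 7-joint arm with a two-finger parallel gripper is mounted at the origin on the work surface. World frame = base frame: x ahead of the robot, y to its left, z up, the work surface at z = 0. Lengths are in m, angles in rad, forces in N, time in s.
With the tool pointing down it reaches from about 0.425 to 0.925 m from the base axis. Payload 6.8 kg.
Tool frame: the origin (TCP) lies at the very end of the fingers, on their centre line; the grasp point (between the pads) lies bot.hold_point_z behind it (bot.hold_point_z is the distance from the TCP to the grasp point, in m); x points along the fingers, z is the direction in which the jaws open and shut, and the axes are right-handed (so a half turn about x gives the same grasp; the last joint's range is limited). The gripper opens to 85 mm and grips with 20 to 120 N. Pads are 22 mm wide; open, the fingers measure 114 mm over their backs; the gripper's body (76 mm by 85 mm) begins 54 mm behind the grasp point. The pads swing forward as they close: fully open they stand 13 mm farther back than shut.
Start: joints at [1.097, 0.477, 0.022, 1.555, -0.011, 1.109, -0.083], TCP at [0.241, -0.63, 0.231] pointing down, gripper open.
Joint ranges: [-2.96, 2.96], [-0.34, 2.1], [-1.41, 1.46], [0.24, 2.44], [-1.37, 4.51], [0.17, 1.92], [-2.96, 2.96]. Speed limits (rad/s): [2.39, 2.39, 3.14, 3.14, 3.14, 3.14, 3.14].

### API

Orientations are given as a unit quaternion [w, x, y, z].
In Python, from station import bot gives the robot as it stands.
- The arm moves only by the tool drive_tool, never from a script. Its arguments are lists of equal length, an entry for each row: "slide": the shift along the world's x, y, z in mm, a list of three; "turn": the turn, a rotation vector about the world's x, y, z in rad, a list of three; "gripper": the opening, from 0 (shut) to 1 (fully open). A call has 1 to 10 rows; each row is the pose to reach, as a shift and turn from the pose measured when the call began; what a row does not reach only later rows make up. A row lasts 1/10 s, in which the tool goes at most 50 mm and 8.59 degrees, less where a joint would pass 70% of its speed; a pose out of reach is approached as far as the arm can. A call with a gripper value outside its range is refused whole. The fingers move at their own pace and stop on an object; "squeeze" is the grip in N (left out, the last holds). Time passes only in rows, so rows that repeat a pose let the fingers close. It gives the time, the measured TCP pose, the force and the opening at its end, in the units of the state.
- bot.get_obs(): the state, without advancing time (a new reading comes with each control period).
- bot.read_camera(name): name is "scene" or "top"; returns a dict with "color" (480x640x3 uint8, red, green, blue), "fovy" (degrees; the focal length in pixels is half the picture's height over the tangent of half this angle, whatever the lens; pixels are square), "cx", "cy" (the principal point, pixels), "dist_coeffs" ([k1, k2, p1, p2, k3] as OpenCV has them; the pictures are not rectified), "R" (3x3) and "t" (3): a world point X has camera coordinates R X + t. Camera axes: x right, y down, z forward; pixel columns grow to the right and rows downward; lengths in m; the calibration is good to about 2 mm. A picture is of the moment at which its call begins. There is no depth.
- bot.hand_in(): hands the job in, once; it reports no verdict.
The state is a dict: "t": time; "q": joint angles; "joint_vel": joint speeds; "joint_torque": joint torques, N m; "eef_pos": TCP position; "tool_rot": TCP orientation; "contact_force": force on the tool from outside, world axes, zero at the start; "torque": the same for the moment, N m; "gripper_width": opening from 0.0 (shut) to 1.0 (fully open).
Only numpy, scipy, OpenCV 4.12 (cv2) and the standard library are available. Lean on these libraries where they do the work, as an engineer would, in place of code of your own. Each camera call takes 0.05 s, during which the arm holds its last target.

### The job

The glued painting panel lies between its boards in the green screw press, but the platen is still up. With one fingertip against an arm of the cross handle, push the handle round clockwise (seen from above), never gripping it, until the platen bears on the boards and the screw is finger-tight, no more; then take the finger away. Leave the panel where it lies and do not disturb the jars, bottle and tape around the press.

Things in the scene. Friction and masses are not known exactly. Their poses are not given: they have to be found in the camera images.
- press: fixed green screw press; origin under its base's centre, on the screw's axis; z up, y along its crossbeam. Base 200 (x) x 310 (y) x 22 mm. Columns at y = +-128 mm carry a crossbeam 56 (x) x 310 (y) mm, 147 to 185 mm above the table; a brass centre nut (54 mm across) and the column nuts (32 mm across) rise to 197 mm. Nothing else stands under the handle's sweep
- handle (a joint): turn of screw and cross handle (rad), growing clockwise from above, 0 = platen fully up. 20 mm lead: platen, screw and handle go down together 20 mm per turn. Stays where it is left. About 3 to 4 N at 80 mm from the axis turns it freely; once the platen bears on the boards, disc springs make it tighten gradually over some 0.2 to 0.3 rad; 6 to 10 N at 80 mm is finger-tight
- hub (a point): centre of the cross handle, on the screw's axis and the bar's centre line. Dark hub 40 mm across, 22 mm up and down from here. A level round steel bar 14 mm thick passes through it, with black balls 32 mm across on both ends, centred 130 mm from the axis; bare bar from 20 to 114 mm. x axis: along the bar to ball. 240 mm above the table when the platen just touches the boards
- ball (a point): centre of the ball at the end of one arm (the other arm is its mirror image across the hub)
- platen_under (a point): centre of the underside of the platen, a dark steel plate 160 (press x) by 200 (press y) by 14 mm that moves only up and down, 169 mm below hub (up to 3 mm less while the springs are pressed)
- pack_top (a point): centre of the top of the loose pack: a painting panel glued to its wooden frame between two plywood boards, one block 130 x 176 x 49 mm on the press base, top 71 mm above the table; the platen must end bearing on it with over 20 N and never with over 600 N
- red_bottle: loose red paint bottle, 48 mm across, 125 mm tall, standing beside the press; origin at centre of underside
- white_jar: loose white jar with black lid, 64 mm across, 85 mm tall, standing beside the press; origin at centre of underside
- blue_jar: loose blue jar with white lid, 66 mm across, 110 mm tall, standing beside the press; origin at centre of underside
- tape_roll: loose lilac roll of masking tape lying flat beyond the press, 100 mm across, 36 mm high; origin at centre of underside

How it is judged:
At the end, for the whole second after the job is handed in: The platen bears on the pack with more than 20 N (finger-tight), the handle is at rest (under 0.05 rad/s), and the pack lies within 12 mm of where it was (contact force between platen and pack above 20 N and velocity of joint handle between -0.05 and 0.05 rad/s and distance of pack_top from where it was at the start of the episode below 0.012 m); the robot touches nothing.
It fails at once if the handle is gripped: its bar, hub or ball is pinched between the fingers instead of being pushed (x of the grasp point in the frame of hub between -0.15 and 0.15 m and y of the grasp point in the frame of hub between -0.01 and 0.01 m and z of the grasp point in the frame of hub between -0.02 and 0.018 m and contact force between the fingers and handle above 2 N).
It fails at once if the screw is forced: the platen presses on the pack with more than 600 N (contact force between platen and pack above 600 N).
It fails at once if the pack is shifted or lifted by more than 12 mm (distance of pack_top from where it was at the start of the episode above 0.012 m).
It fails at once if the bottle, a jar or the tape is pushed, tipped, lifted or carried (moved more than 20 mm) (distance of any of red_bottle, white_jar, blue_jar, tape_roll from where it was at the start of the episode above 0.02 m).
It also fails if it takes over 67 s, if anything falls off the work surface, if the arm or the gripper's body presses on something with over 40 N, if the wrist force passes 120 N, or if a joint passes its speed limit or range.

## Working session

There is one attempt and no reset: what is moved stays moved. The work goes in short steps, Python scripts to look and compute and a tool call to move; the robot and the scene stay as the last step left them, time stands still between calls to the robot, and variables do not carry over. Pictures are saved under pics/ and viewed, and the job is handed in when it is done.

Besides the shell and the picture viewer there is one more tool, called after "Emit:" as a command line: name --argument value ..., lists and objects as JSON in quotes. drive_tool: Moves the arm, as the interface text tells. Its arguments: {"type":"object","properties":{"slide":{"type":"array"},"turn":{"type":"array"},"gripper":{"type":"array"},"squeeze":{"type":"number"}},"required":["slide","turn","gripper"]}

```bash
mkdir -p pics; ls
python3 - <<'E'
from station import bot
import cv2
print(bot.get_obs(), bot.hold_point_z)
for n in("scene","top"):
    c=bot.read_camera(n); cv2.imwrite(f"pics/{n}0.png",c["color"][:,:,::-1])
    print({k:v for k,v in c.items() if k!="color"})
E
```

```text
pics
{'t': 0.0, 'q': array([ 1.09691608,  0.47780507,  0.02231549,  1.55642816, -0.01149679,
        1.10929957, -0.08308436]), 'joint_vel': array([-0.00031477, -0.00126252,  0.00023965, -0.00131077, -0.00056073,
        0.00031103,  0.00140113]), 'joint_torque': array([-7.10499880e-04, -5.96453297e+01,  1.60793200e+00, -2.81196177e+01,
        1.24824891e-02,  9.36980650e-03,  2.33537810e-05]), 'eef_pos': array([ 0.24122507, -0.62980244,  0.23033175]), 'tool_rot': array([ 0.5820571 ,  0.40103258,  0.58316107, -0.40038179]), 'contact_force': array([-0.84452918,  0.28508616,  0.12738945]), 'torque': array([-0.02978399, -0.05103999, -0.00014382]), 'gripper_width': 0.9943568497853205} 0.0187
{'fovy': 45.465915457101985, 'cx': 311.6019257285929, 'cy': 236.95172754744578, 'dist_coeffs': array([0.02133388, 0.        , 0.        , 0.        , 0.        ]), 'R': array([[ 4.09779474e-02,  9.99159715e-01, -8.19035727e-04],
       [ 7.42916425e-01, -3.10169139e-02, -6.68665190e-01],
       [-6.68128725e-01,  2.67920519e-02, -7.43563173e-01]]), 't': array([-0.10238936, -0.31516332,  1.79307527])}
{'fovy': 46.836126347679276, 'cx': 316.8081500820736, 'cy': 237.3566192164773, 'dist_coeffs': array([0.01850848, 0.        , 0.        , 0.        , 0.        ]), 'R': array([[-0.00654074, -0.99996063, -0.00599588],
       [-0.97599194,  0.00768914, -0.21767089],
       [ 0.21770843,  0.00442821, -0.97600381]]), 't': array([0.09383228, 0.63775184, 1.1439926 ])}
```

View pics/scene0.png

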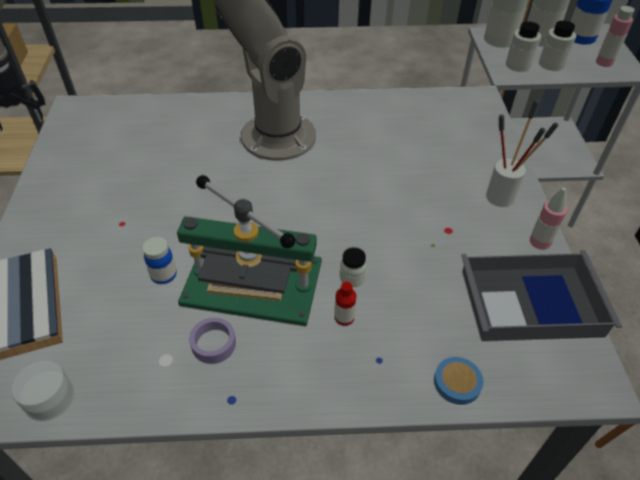

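View pics/top0.png

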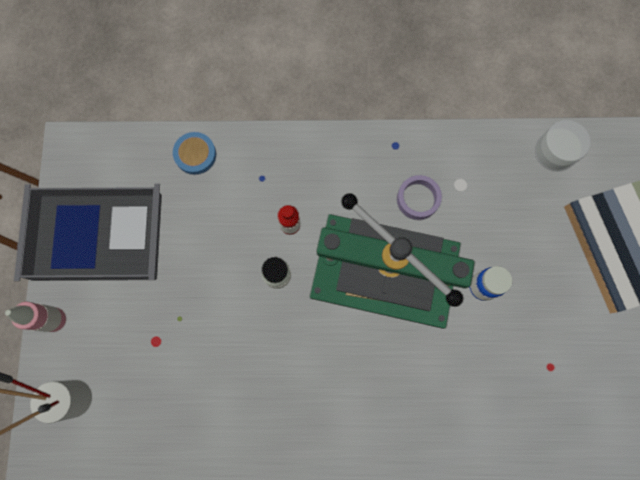

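```bash
cat > h.py <<'E'
from station import bot
import cv2, numpy as np
def K(c):
    f=240/np.tan(np.radians(c["fovy"]/2)); return np.array([[f,0,c["cx"]],[0,f,c["cy"]],[0,0,1]])
def ray(c,p):
    u=cv2.undistortPoints(np.array([[p]],float),K(c),c["dist_coeffs"])[0,0]
    d=c["R"].T@np.array([u[0],u[1],1]); return -c["R"].T@c["t"], d/np.linalg.norm(d)
def tri(cs,ps):
    A=np.zeros((3,3));b=np.zeros(3);L=[]
    for c,p in zip(cs,ps):
        o,d=ray(c,p);P=np.eye(3)-np.outer(d,d);A+=P;b+=P@o;L.append((o,d,P))
    X=np.linalg.solve(A,b); return X,[np.linalg.norm(P@(X-o)) for o,d,P in L]
def plane(c,p,z):
    o,d=ray(c,p); return o+d*(z-o[2])/d[2]
def proj(c,X):
    r,_=cv2.Rodrigues(c["R"]); return cv2.projectPoints(np.array([X],float),r,c["t"],K(c),c["dist_coeffs"])[0][0,0]
def blob(c,p,r=12,th=45):
    x0,y0=int(p[0])-r,int(p[1])-r
    g=c["color"][y0:y0+2*r+1,x0:x0+2*r+1].max(2)
    m=(g<th).astype(np.uint8); n,l,s,ce=cv2.connectedComponentsWithStats(m)
    if n<2: return None
    i=1+np.argmax(s[1:,4]); return ce[i]+[x0,y0], s[i]
E
python3 - <<'E'
from h import *
S=bot.read_camera("scene");T=bot.read_camera("top")
pts={}
for n,a,b in (("near",(203,181),(455,298)),("far",(288,240),(349,201))):
    A=blob(S,a);B=blob(T,b);print(n,A,B)
    print(tri((S,T),(A[0],B[0])))
A=S["color"][165:260,175:335];B=T["color"][180:330,310:510]
cv2.imwrite("pics/zs.png",cv2.resize(A,None,fx=5,fy=5)[:,:,::-1]);cv2.imwrite("pics/zt.png",cv2.resize(B,None,fx=4,fy=4)[:,:,::-1])
E
```

```text
near (array([201.74747475, 181.19191919]), array([ 6,  7, 12, 12, 99], dtype=int32)) (array([454.10552764, 297.90954774]), array([  3,   4,  17,  16, 199], dtype=int32))
(array([ 0.48327254, -0.15950958,  0.25788534]), [np.float64(0.001927679131779582), np.float64(0.0019276791317795045)])
far (array([287.64921466, 240.57591623]), array([  4,   5,  21,  16, 191], dtype=int32)) (array([348.84615385, 200.79289941]), array([  5,   5,  15,  15, 169], dtype=int32))
(array([0.6665337 , 0.02740839, 0.25697702]), [np.float64(0.0004943685499414416), np.float64(0.0004943685499414403)])
```

View pics/zs.png

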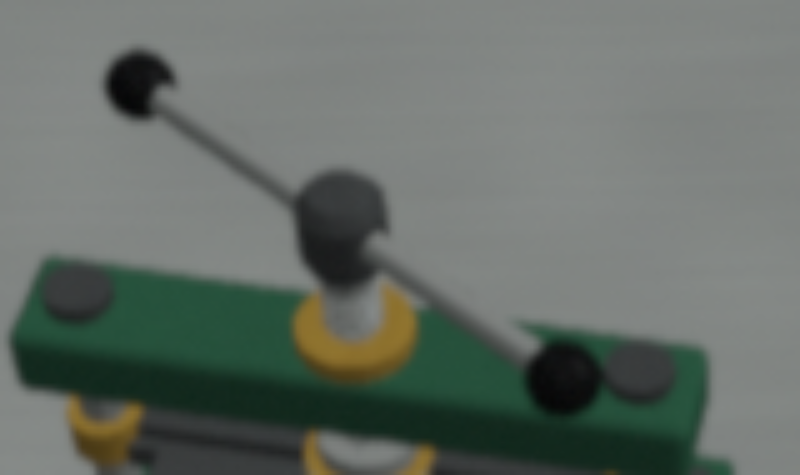

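View pics/zt.png

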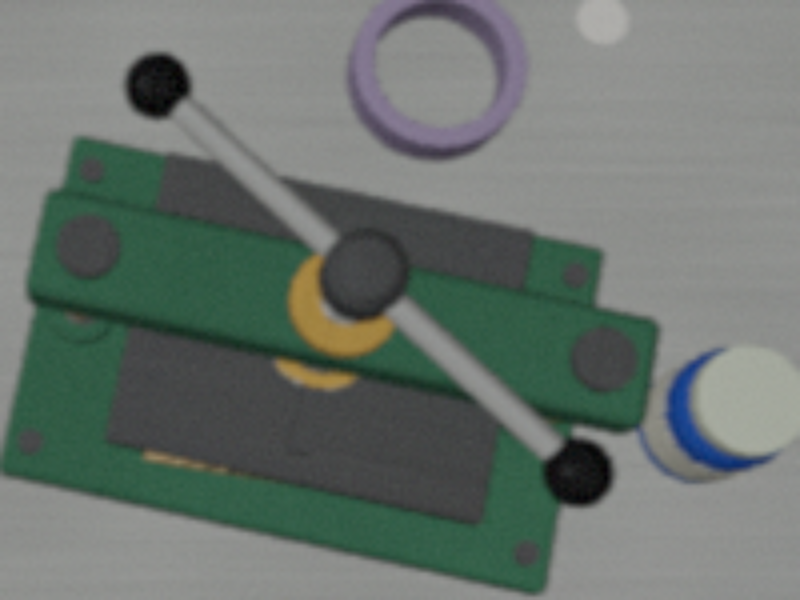

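Emit:
drive_tool --slide '[[0,0,50],[0,0,105],[20,32,105],[50,80,105],[75,120,105],[100,160,105],[125,200,105],[150,240,105],[175,280,105],[200,320,105]]' --turn '[[0,0,0],[0,0,0],[0,0,0],[0,0,0],[0,0,0],[0,0,0],[0,0,0],[0,0,0],[0,0,0],[0,0,0]]' --gripper '[0,0,0,0,0,0,0,0,0,0]'

```text
t: 1.2
eef_pos: [0.4419, -0.3082, 0.3358]
tool_rot: [0.582, 0.401, 0.583, -0.401]
contact_force: [0.6, -0.9, 0.3]
gripper_width: -0.0
```

Run:
```python
from h import *
T=bot.read_camera("top");S=bot.read_camera("scene")
H=[.5749,-.0661,.2574]
print(proj(T,H),proj(S,H),bot.get_obs())
```

```text
[401.0423576  248.31575202] [243.22194609 209.55717606] {'t': 1.3, 'q': array([ 0.64021992,  0.17616899, -0.18072194,  1.7353744 ,  0.02915264,
        1.23330131, -0.74084488]), 'joint_vel': array([ 0.0554572 ,  0.00790331,  0.09985233, -0.00670481,  0.04069628,
        0.00632458,  0.07638527]), 'joint_torque': array([-3.02118743e-01, -4.18388450e+01, -5.36796134e-01, -2.93169576e+01,
        4.07560045e-03,  2.27486144e-02, -8.13944545e-01]), 'eef_pos': array([ 0.4454956 , -0.30276163,  0.33590361]), 'tool_rot': array([ 0.58461308,  0.39872479,  0.58520773, -0.39595203]), 'contact_force': array([ 0.26420339,  0.02652064, -0.34735361]), 'torque': array([-0.00383728, -0.04297295, -0.04019777]), 'gripper_width': -0.001253860093757291}
```

Emit:
drive_tool --slide '[[20,34,0],[44,72,0],[68,111,0],[86,140,0],[95,155,0],[95,155,0],[95,155,-30],[95,155,-60],[95,155,-92],[95,155,-92]]' --turn '[[0,0,0],[0,0,0],[0,0,0],[0,0,0],[0,0,0],[0,0,0],[0,0,0],[0,0,0],[0,0,0],[0,0,0]]' --gripper '[0,0,0,0,0,0,0,0,0,0]'

```text
t: 2.3
eef_pos: [0.5368, -0.1494, 0.2397]
tool_rot: [0.581, 0.398, 0.587, -0.398]
contact_force: [-0.7, -0.1, -0.5]
gripper_width: -0.001
```

```bash
cat > st.py <<'E'
from h import *
import sys
S=bot.read_camera("scene");T=bot.read_camera("top")
o=bot.get_obs();print(o['t'],o['eef_pos'],o['contact_force'],o['q'])
n=sys.argv[1]
A=cv2.resize(S["color"][150:330,130:380],None,fx=2.2,fy=2.2);B=cv2.resize(T["color"][150:350,250:520],None,fx=2.2,fy=2.2)
cv2.imwrite(f"pics/s{n}.png",A[:,:,::-1]);cv2.imwrite(f"pics/t{n}.png",B[:,:,::-1])
E
python3 st.py 1
```

```text
2.4 [ 0.54001474 -0.14912328  0.24428136] [-0.64432465  0.08550218  0.24415409] [ 0.40053177  0.29419004 -0.29344937  1.80291023  0.09242544  1.05802181
 -1.1214979 ]
```

View pics/s1.png

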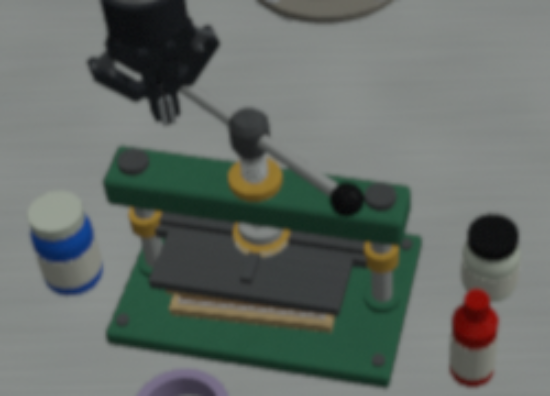

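View pics/t1.png

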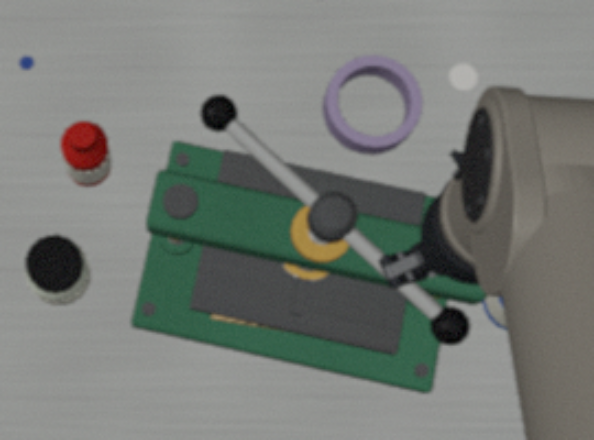

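Run:
```python
from h import *
S=bot.read_camera("scene");T=bot.read_camera("top")
o=bot.get_obs()
for X in (o['eef_pos'],[.5175,-.1247,.257],[.5749,-.0661,.2574]):
    print((proj(T,X)-[250,150])*2.2,(proj(S,X)-[130,150])*2.2)
print(-T["R"].T@T["t"],-S["R"].T@S["t"])
cv2.imwrite("pics/zz.png",cv2.resize(T["color"][245:315,395:475],None,fx=8,fy=8,interpolation=cv2.INTER_CUBIC)[:,:,::-1])
cv2.imwrite("pics/zy.png",cv2.resize(S["color"][160:230,170:250],None,fx=8,fy=8,interpolation=cv2.INTER_CUBIC)[:,:,::-1])
```

```text
[430.78527075 257.52840737] [167.49338005 117.60062054]
[406.25386508 284.16341412] [192.18714018  91.96474555]
[332.29318673 216.29465444] [249.08828139 131.02578733]
[0.37399755 0.08385899 1.25592376] [1.43634081 0.04448777 1.12244214]
```

View pics/zz.png

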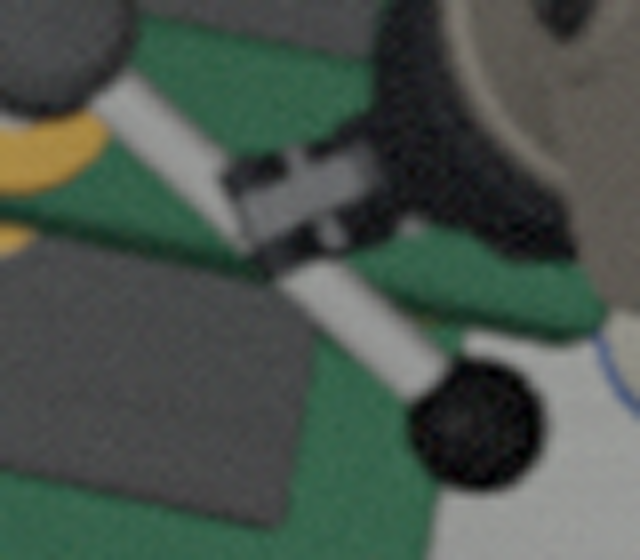

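View pics/zy.png

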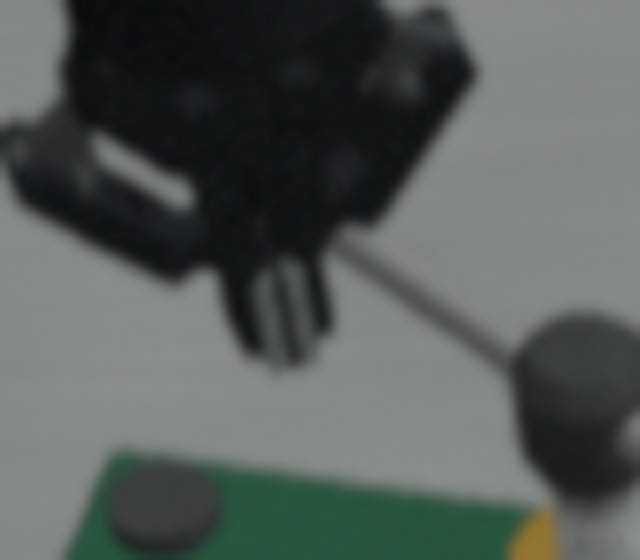

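```bash
cat > tab.py <<'E'
from h import *
import sys
H=np.array([.5749,-.0661]);step=float(sys.argv[1]);n=int(sys.argv[2]);a1=float(sys.argv[3]) if len(sys.argv)>3 else None
o=bot.get_obs();p=o['eef_pos'];d=p[:2]-H
a=np.degrees(np.arctan2(d[1],d[0]))
print("t",o['t'],"pos",p.round(4),"ang",a.round(1),"r",np.hypot(*d).round(4),"F",o['contact_force'].round(2))
if a1 is not None: a=a1
for i in range(1,n+1):
    b=np.radians(a-step*i); turned=np.radians((239-np.degrees(b))%360 if (239-np.degrees(b))%360<350 else 0)
    z=.2454-.02*turned/(2*np.pi)
    x=np.r_[H+.084*np.array([np.cos(b),np.sin(b)]),z]-p
    print((x*1000).round().astype(int).tolist(),end=", ")
print()
E
python3 tab.py 3.5 10
```

```text
t 2.5 pos [ 0.5414 -0.1487  0.2459] ang -112.1 r 0.0891 F [ 0.54  0.47 -0.  ]
[-3, 7, 0], [-7, 9, 0], [-12, 12, -1], [-16, 15, -1], [-20, 18, -1], [-24, 21, -1], [-28, 25, -1], [-31, 29, -2], [-34, 33, -2], [-37, 37, -2],
```

Emit:
drive_tool --slide '[[-3,6,0],[-7,9,0],[-12,12,-1],[-16,15,-1],[-20,18,-1],[-24,21,-1],[-28,25,-1],[-31,29,-2],[-34,33,-2],[-37,37,-2]]' --turn '[[0,0,0],[0,0,0],[0,0,0],[0,0,0],[0,0,0],[0,0,0],[0,0,0],[0,0,0],[0,0,0],[0,0,0]]' --gripper '[0,0,0,0,0,0,0,0,0,0]'

```text
t: 3.5
eef_pos: [0.5041, -0.1114, 0.2437]
tool_rot: [0.585, 0.399, 0.584, -0.396]
contact_force: [2.0, -1.7, -1.0]
gripper_width: -0.001
```

```bash
python3 st.py 2; python3 tab.py 5 10
```

```text
3.6 [ 0.5035535  -0.11077639  0.24359589] [ 0.1916366   0.00610503 -0.03729671] [ 0.3750044   0.22105935 -0.32016419  1.90199695  0.07654364  1.02813692
 -1.17076465]
t 3.6 pos [ 0.5036 -0.1108  0.2436] ang -147.9 r 0.0842 F [ 0.19  0.01 -0.04]
[-3, 6, 0], [-7, 13, 0], [-9, 20, -1], [-11, 27, -1], [-12, 34, -1], [-13, 42, -1], [-13, 49, -2], [-12, 56, -2], [-11, 63, -2], [-9, 71, -2],
```

View pics/s2.png

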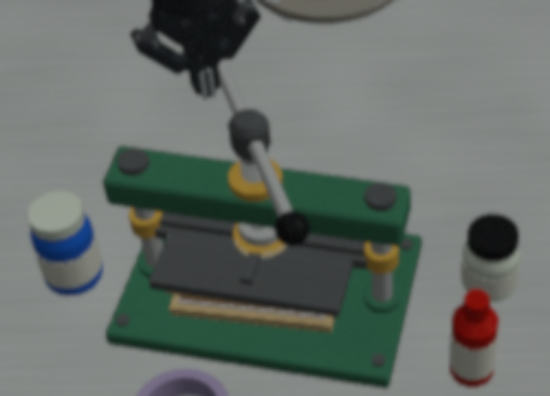

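View pics/t2.png

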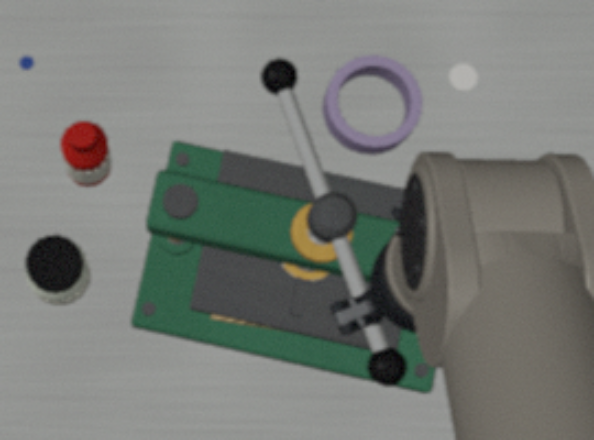

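Emit:
drive_tool --slide '[[-3,6,0],[-7,13,0],[-9,20,-1],[-11,27,-1],[-12,34,-1],[-13,42,-1],[-13,49,-2],[-12,56,-2],[-11,63,-2],[-9,71,-2]]' --turn '[[0,0,0],[0,0,0],[0,0,0],[0,0,0],[0,0,0],[0,0,0],[0,0,0],[0,0,0],[0,0,0],[0,0,0]]' --gripper '[0,0,0,0,0,0,0,0,0,0]'

```text
t: 4.6
eef_pos: [0.4945, -0.0394, 0.2414]
tool_rot: [0.585, 0.399, 0.585, -0.396]
contact_force: [1.0, -2.9, 0.6]
gripper_width: 0.002
```

```bash
python3 tab.py 5 10
```

```text
t 4.6 pos [ 0.4945 -0.0394  0.2414] ang 161.7 r 0.0848 F [ 1.   -2.85  0.57]
[3, 7, -1], [7, 13, -1], [10, 19, -1], [15, 25, -1], [19, 31, -2], [25, 36, -2], [30, 41, -2], [36, 45, -3], [43, 48, -3], [49, 51, -3],
```

Emit:
drive_tool --slide '[[3,7,-1],[7,13,-1],[10,19,-1],[15,25,-1],[19,31,-2],[25,36,-2],[30,41,-2],[36,45,-3],[43,48,-3],[49,51,-3]]' --turn '[[0,0,0],[0,0,0],[0,0,0],[0,0,0],[0,0,0],[0,0,0],[0,0,0],[0,0,0],[0,0,0],[0,0,0]]' --gripper '[0,0,0,0,0,0,0,0,0,0]'

```text
t: 5.6
eef_pos: [0.5439, 0.0118, 0.2382]
tool_rot: [0.585, 0.399, 0.585, -0.396]
contact_force: [-1.6, -1.7, 0.0]
gripper_width: -0.005
```

```bash
python3 st.py 3; python3 tab.py 5 10
```

```text
5.7 [0.54456948 0.0125238  0.23847999] [-0.12243765  0.43533445 -0.56173841] [ 0.18995065  0.28214514 -0.39069737  1.84163506  0.11929089  1.0371809
 -1.44038776]
t 5.7 pos [0.5446 0.0125 0.2385] ang 111.1 r 0.0843 F [-0.12  0.44 -0.56]
[7, 2, 0], [14, 4, -1], [21, 5, -1], [29, 5, -1], [36, 5, -2], [43, 4, -2], [51, 3, -2], [58, 1, -2], [64, -2, -3], [71, -5, -3],
```

View pics/s3.png

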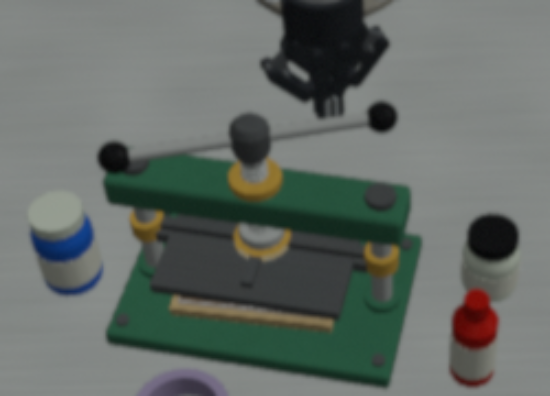

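View pics/t3.png

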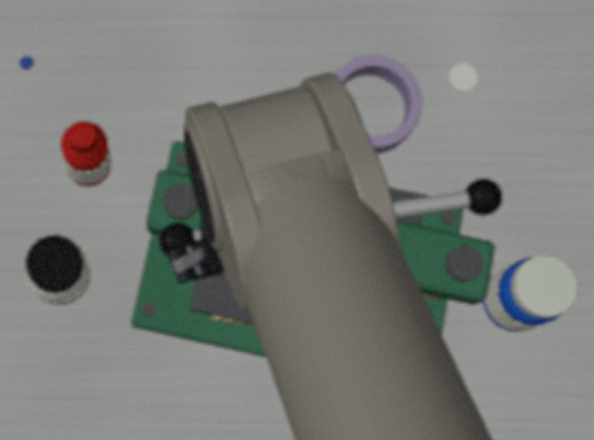

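Emit:
drive_tool --slide '[[7,2,0],[14,4,-1],[21,5,-1],[29,5,-1],[36,5,-2],[43,4,-2],[51,3,-2],[58,1,-2],[64,-2,-3],[71,-5,-3]]' --turn '[[0,0,0],[0,0,0],[0,0,0],[0,0,0],[0,0,0],[0,0,0],[0,0,0],[0,0,0],[0,0,0],[0,0,0]]' --gripper '[0,0,0,0,0,0,0,0,0,0]'

```text
t: 6.7
eef_pos: [0.6161, 0.0074, 0.2354]
tool_rot: [0.585, 0.399, 0.585, -0.395]
contact_force: [-1.5, -0.3, -0.0]
gripper_width: 0.0
```

```bash
python3 tab.py 5 10
```

```text
t 6.7 pos [0.6161 0.0074 0.2354] ang 60.7 r 0.0842 F [-1.49 -0.32 -0.04]
[6, -4, 0], [12, -8, -1], [17, -13, -1], [22, -19, -1], [27, -24, -1], [31, -31, -2], [34, -37, -2], [37, -44, -2], [40, -51, -2], [41, -58, -3],
```

Emit:
drive_tool --slide '[[6,-4,0],[12,-8,-1],[17,-13,-1],[22,-19,-1],[27,-24,-1],[31,-31,-2],[34,-37,-2],[37,-44,-2],[40,-51,-2],[41,-58,-3]]' --turn '[[0,0,0],[0,0,0],[0,0,0],[0,0,0],[0,0,0],[0,0,0],[0,0,0],[0,0,0],[0,0,0],[0,0,0]]' --gripper '[0,0,0,0,0,0,0,0,0,0]'

```text
t: 7.7
eef_pos: [0.6576, -0.0511, 0.2327]
tool_rot: [0.585, 0.399, 0.585, -0.395]
contact_force: [-1.7, 1.0, -0.9]
gripper_width: -0.0
```

```bash
python3 st.py 4; python3 tab.py 5 10
```

```text
7.8 [ 0.65752931 -0.05278486  0.23247036] [ 0.19231292 -0.55912975  1.0100076 ] [ 0.22944647  0.47207694 -0.33936119  1.57737656  0.16618331  1.11662479
 -1.34309562]
t 7.8 pos [ 0.6575 -0.0528  0.2325] ang 9.2 r 0.0837 F [ 0.19 -0.56  1.01]
[1, -7, 0], [1, -15, 0], [1, -22, -1], [0, -29, -1], [-2, -36, -1], [-4, -43, -2], [-7, -50, -2], [-11, -56, -2], [-15, -63, -2], [-19, -68, -3],
```

View pics/s4.png

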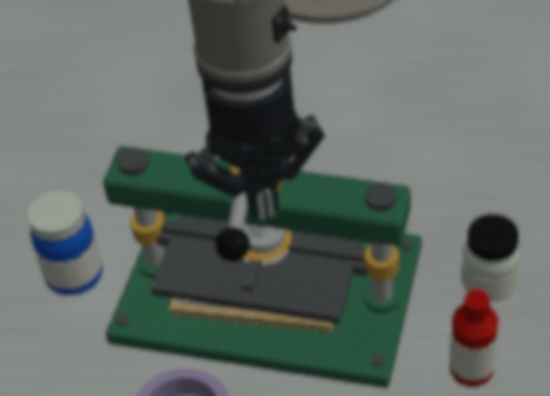

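Emit:
drive_tool --slide '[[1,-7,0],[1,-15,0],[1,-22,-1],[0,-29,-1],[-2,-36,-1],[-4,-43,-2],[-5,-46,-2],[-7,-50,-2]]' --turn '[[0,0,0],[0,0,0],[0,0,0],[0,0,0],[0,0,0],[0,0,0],[0,0,0],[0,0,0]]' --gripper '[0,0,0,0,0,0,0,0]'

```text
t: 8.6
eef_pos: [0.6505, -0.1029, 0.2304]
tool_rot: [0.585, 0.4, 0.584, -0.396]
contact_force: [1.4, 2.2, -1.1]
gripper_width: 0.003
```

```bash
python3 st.py 5; python3 tab.py 2.5 10
```

```text
8.7 [ 0.6502197  -0.10389372  0.23044028] [-0.62092218 -0.2386412   0.45490443] [ 0.29942912  0.4705901  -0.32755473  1.58292907  0.16101792  1.11103026
 -1.26207076]
t 8.7 pos [ 0.6502 -0.1039  0.2304] ang -26.6 r 0.0843 F [-0.62 -0.24  0.45]
[-2, -3, 0], [-4, -6, 0], [-6, -9, 0], [-8, -12, 0], [-10, -15, 0], [-13, -18, -1], [-15, -21, -1], [-18, -23, -1], [-20, -26, -1], [-23, -28, -1],
```

View pics/s5.png

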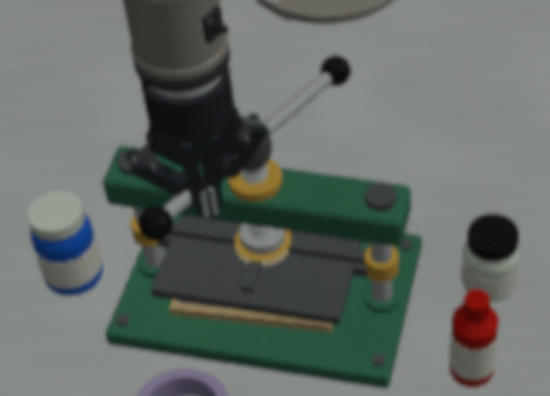

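View pics/t5.png

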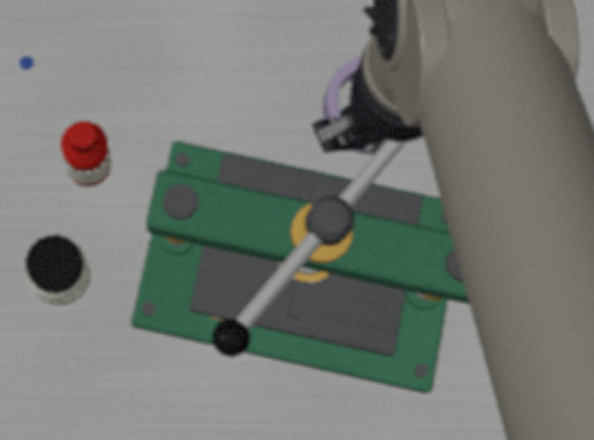

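```bash
cat > ball.py <<'E'
from h import *
import sys
a=list(map(float,sys.argv[1:]))
S=bot.read_camera("scene");T=bot.read_camera("top")
A=blob(S,(a[0]/2.2+130,a[1]/2.2+150),th=50);B=blob(T,(a[2]/2.2+250,a[3]/2.2+150),th=50)
X,e=tri((S,T),(A[0],B[0]));print(A[1],B[1],X,e,np.degrees(np.arctan2(X[1]+.0661,X[0]-.5749)))
E
python3 ball.py 335 70 231 337
```

```text
[ 8  8 12 12 98] [  4   4  16  16 201] [0.47700058 0.02011494 0.24422539] [np.float64(0.0003274912449018158), np.float64(0.00032749124490181905)] 138.63130297644216
```

Emit:
drive_tool --slide '[[-2,-3,0],[-4,-6,0],[-6,-9,0],[-8,-12,0],[-10,-15,0],[-13,-18,-1],[-15,-21,-1],[-18,-23,-1],[-20,-26,-1],[-23,-28,-1]]' --turn '[[0,0,0],[0,0,0],[0,0,0],[0,0,0],[0,0,0],[0,0,0],[0,0,0],[0,0,0],[0,0,0],[0,0,0]]' --gripper '[0,0,0,0,0,0,0,0,0,0]'

```text
t: 9.8
eef_pos: [0.6273, -0.1317, 0.2295]
tool_rot: [0.585, 0.4, 0.584, -0.396]
contact_force: [1.2, 1.6, -0.5]
gripper_width: -0.003
```

```bash
python3 tab.py 2 10
```

```text
t 9.8 pos [ 0.6273 -0.1317  0.2295] ang -51.3 r 0.084 F [ 1.24  1.61 -0.52]
[-2, -2, 0], [-5, -4, 0], [-7, -5, -1], [-10, -7, -1], [-12, -8, -1], [-15, -10, -1], [-17, -11, -1], [-20, -12, -1], [-23, -13, -1], [-26, -14, -1],
```

Emit:
drive_tool --slide '[[-2,-2,0],[-5,-4,0],[-7,-5,-1],[-10,-7,-1],[-12,-8,-1]]' --turn '[[0,0,0],[0,0,0],[0,0,0],[0,0,0],[0,0,0]]' --gripper '[0,0,0,0,0]'

```text
t: 10.3
eef_pos: [0.6151, -0.1399, 0.2286]
tool_rot: [0.585, 0.4, 0.584, -0.397]
contact_force: [0.3, 1.3, -0.5]
gripper_width: -0.004
```

```bash
python3 tab.py 2 8
```

```text
t 10.3 pos [ 0.6151 -0.1399  0.2286] ang -61.4 r 0.084 F [ 0.3   1.3  -0.46]
[-3, -1, 0], [-5, -3, 0], [-8, -4, 0], [-11, -5, 0], [-13, -6, 0], [-16, -7, -1], [-19, -8, -1], [-22, -8, -1],
```

Emit:
drive_tool --slide '[[-3,-1,0],[-5,-3,0],[-8,-4,0],[-11,-5,0]]' --turn '[[0,0,0],[0,0,0],[0,0,0],[0,0,0]]' --gripper '[0,0,0,0]'

```text
t: 10.7
eef_pos: [0.6038, -0.1449, 0.2285]
tool_rot: [0.585, 0.4, 0.584, -0.396]
contact_force: [1.0, 1.2, -0.2]
gripper_width: 0.001
```

```bash
python3 st.py 6;  python3 tab.py 2 8
```

```text
10.8 [ 0.60338874 -0.14554564  0.22849625] [ 0.62761706 -0.60891611 -0.03325927] [ 0.38261201  0.410212   -0.32480931  1.67919222  0.14320968  1.07245564
 -1.18172568]
t 10.8 pos [ 0.6034 -0.1455  0.2285] ang -70.3 r 0.0844 F [ 0.63 -0.61 -0.03]
[-3, -1, 0], [-6, -1, -1], [-9, -2, -1], [-11, -3, -1], [-14, -3, -1], [-17, -4, -1], [-20, -4, -1], [-23, -4, -1],
```

View pics/s6.png

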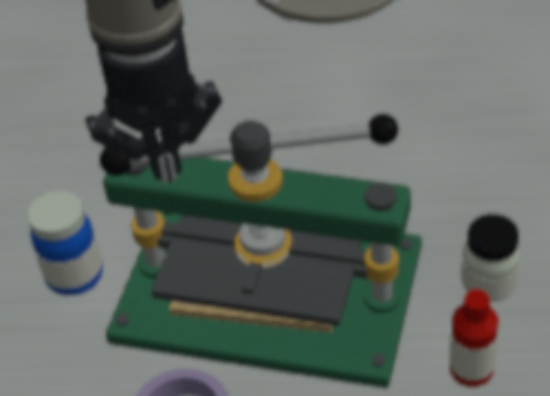

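View pics/t6.png

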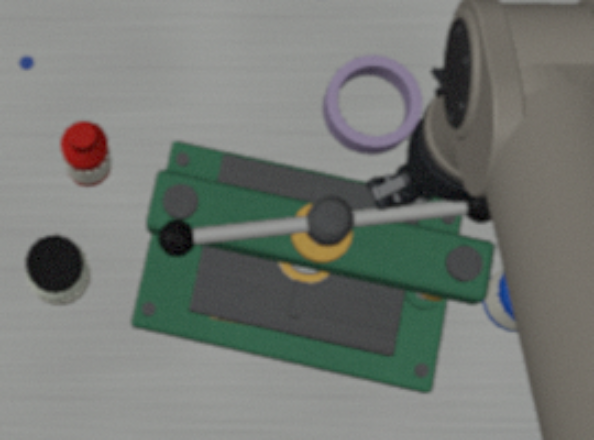

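```bash
python3 ball.py 383 129 177 238
```

```text
[  7   7  11  13 120] [  4   3  16  17 201] [0.56161945 0.06381483 0.24039452] [np.float64(0.00101594594957218), np.float64(0.0010159459495721662)] 95.8367890240203
```

Emit:
drive_tool --slide '[[-3,-1,0],[-5,-1,0],[-7,-2,0]]' --turn '[[0,0,0],[0,0,0],[0,0,0]]' --gripper '[0,0,0]'

```text
t: 11.2
eef_pos: [0.597, -0.1469, 0.2285]
tool_rot: [0.585, 0.4, 0.584, -0.396]
contact_force: [4.1, 2.3, -0.6]
gripper_width: 0.004
```

```bash
python3 tab.py 1.5 6
```

```text
t 11.2 pos [ 0.597  -0.1469  0.2285] ang -74.7 r 0.0838 F [ 4.13  2.33 -0.61]
[-2, -1, -1], [-4, -1, -1], [-6, -2, -1], [-9, -2, -1], [-11, -2, -1], [-13, -3, -1],
```

Emit:
drive_tool --slide '[[-2,-1,0],[-3,-1,0],[-4,-1,0]]' --turn '[[0,0,0],[0,0,0],[0,0,0]]' --gripper '[0,0,0]'

```text
t: 11.5
eef_pos: [0.5934, -0.1475, 0.2286]
tool_rot: [0.586, 0.4, 0.583, -0.396]
contact_force: [3.6, 2.3, -2.3]
gripper_width: -0.001
```

```bash
python3 tab.py 1.5 6
```

```text
t 11.5 pos [ 0.5934 -0.1475  0.2286] ang -77.2 r 0.0834 F [ 3.55  2.31 -2.25]
[-2, -1, -1], [-4, -1, -1], [-6, -2, -1], [-9, -2, -1], [-11, -2, -1], [-13, -2, -1],
```

Emit:
drive_tool --slide '[[-1,0,0],[-3,-1,0],[-4,-1,0]]' --turn '[[0,0,0],[0,0,0],[0,0,0]]' --gripper '[0,0,0]'

```text
t: 11.8
eef_pos: [0.5899, -0.1482, 0.2288]
tool_rot: [0.586, 0.4, 0.583, -0.396]
contact_force: [5.8, 2.7, -1.8]
gripper_width: -0.001
```

```bash
python3 tab.py 1.5 1
```

```text
t 11.8 pos [ 0.5899 -0.1482  0.2288] ang -79.6 r 0.0835 F [ 5.78  2.71 -1.85]
[-2, -1, -1],
```

Emit:
drive_tool --slide '[[-1,0,0],[-2,0,0],[-3,0,0]]' --turn '[[0,0,0],[0,0,0],[0,0,0]]' --gripper '[0,0,0]'

```text
t: 12.1
eef_pos: [0.5877, -0.1482, 0.2289]
tool_rot: [0.587, 0.4, 0.583, -0.395]
contact_force: [6.1, 2.5, -3.4]
gripper_width: 0.001
```

```bash
python3 tab.py 1.5 1
```

```text
t 12.1 pos [ 0.5877 -0.1482  0.2289] ang -81.2 r 0.0831 F [ 6.14  2.53 -3.44]
[-2, -1, -1],
```

Emit:
drive_tool --slide '[[-1,0,0],[-2,0,0],[-3,0,0]]' --turn '[[0,0,0],[0,0,0],[0,0,0]]' --gripper '[0,0,0]'

```text
t: 12.4
eef_pos: [0.5856, -0.1482, 0.2289]
tool_rot: [0.587, 0.401, 0.582, -0.395]
contact_force: [7.0, 1.8, -4.1]
gripper_width: -0.003
```

```bash
python3 tab.py 1.5 1
```

```text
t 12.4 pos [ 0.5856 -0.1482  0.2289] ang -82.6 r 0.0828 F [ 7.01  1.76 -4.15]
[-2, -1, -1],
```

Emit:
drive_tool --slide '[[3,0,0],[10,-3,0],[20,-6,0],[20,-6,0],[20,-6,30],[20,-6,70],[20,-10,110],[20,-40,110],[20,-80,110],[20,-80,110]]' --turn '[[0,0,0],[0,0,0],[0,0,0],[0,0,0],[0,0,0],[0,0,0],[0,0,0],[0,0,0],[0,0,0],[0,0,0]]' --gripper '[0,0,0,0,0,0,0,0,0,0]'

```text
t: 13.4
eef_pos: [0.6039, -0.2359, 0.3386]
tool_rot: [0.586, 0.402, 0.58, -0.399]
contact_force: [-0.2, -0.3, -0.3]
gripper_width: -0.001
```

```bash
python3 st.py 7
```

```text
13.5 [ 0.60500019 -0.22950952  0.33836903] [-0.53709842 -0.29969238 -0.18723368] [ 0.48426992  0.37072844 -0.2955047   1.48049546  0.10456312  1.29767592
 -1.01707129]
```

View pics/s7.png

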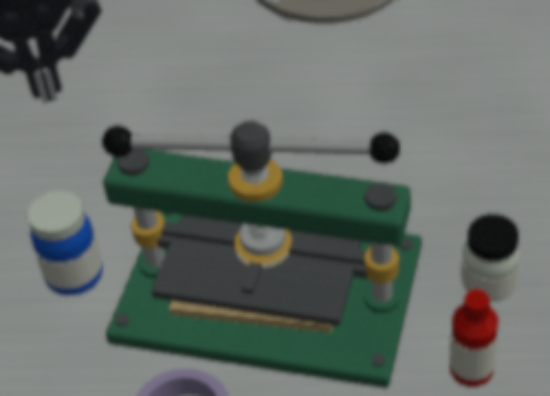

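View pics/t7.png

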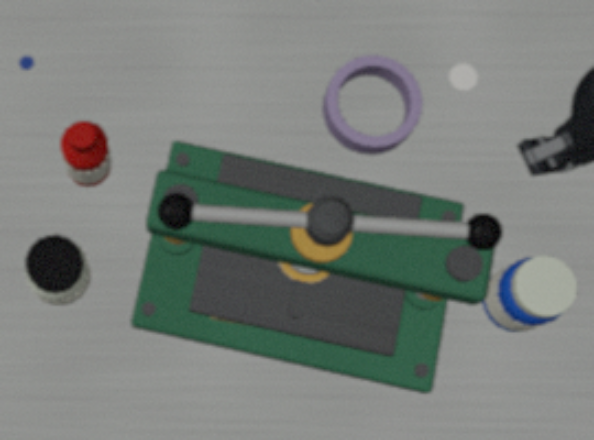

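```bash
python3 ball.py 384 148 176 211; python3 ball.py 117 140 485 231
```

```text
[  6   6  13  13 131] [  4   5  16  17 201] [0.58483308 0.06390334 0.23983472] [np.float64(0.0009562146449130984), np.float64(0.0009562146449130842)] 85.63072783995355
[  6   7  13  14 140] [  5   5  15  16 184] [ 0.56472961 -0.19647435  0.23787251] [np.float64(0.0006638378705219712), np.float64(0.000663837870521977)] -94.4605604636268
```

Emit:
drive_tool --slide '[[0,0,0],[0,0,0],[0,0,0],[0,0,0],[0,0,0]]' --turn '[[0,0,0],[0,0,0],[0,0,0],[0,0,0],[0,0,0]]' --gripper '[0,0,0,0,0]'

```text
t: 14.2
eef_pos: [0.6058, -0.2265, 0.3389]
tool_rot: [0.587, 0.4, 0.583, -0.394]
contact_force: [-0.4, -0.0, -0.7]
gripper_width: -0.002
```

```bash
python3 ball.py 384 148 176 211; python3 ball.py 117 140 485 231
```

```text
[  6   6  13  13 131] [  4   5  16  17 202] [0.58486057 0.06383118 0.23986633] [np.float64(0.0008846606594301259), np.float64(0.0008846606594301188)] 85.61626011815132
[  6   7  13  14 140] [  5   5  14  16 183] [ 0.564731   -0.19643852  0.23786423] [np.float64(0.0007005794687394702), np.float64(0.000700579468739436)] -94.46117487881989
```

```bash
python3 -c "
from station import bot
print(bot.hand_in())"
```

```text
the job is handed in; nothing more can be done
None
```

I pushed the handle about 320° clockwise with the shut fingertips against one arm, about 84 mm from the axis. I stopped when the push had risen from 2–3 N running free to about 7 N (finger-tight is 6–10 N), then moved the finger clear and handed in at about 14 s of the 67 s.

**Last checks:**
- **Handle:** it stayed at rest after release. Two looks over half a second apart put its angle at 85.6° both times.
- **Hub height:** it measured about 239 mm, against 240 mm at first touch. The calibration is only good to about 2 mm, so this alone does not prove how far the springs are pressed.
- **Surroundings:** jars, bottle, tape and pack look unmoved in the last pictures, judged by eye. The tool read only noise in force once clear.
- **Platen force:** it cannot be measured directly. I estimate roughly 100 N from the rise in push force, ignoring screw friction, which is well above 20 N and well below 600 N.

No check failed. The two balls differed by 2 mm in measured height, which is within the calibration error.

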